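# Show the hidden liquid-contact dot to the microscope with an inspection mirror

## Robot

A 6-joint arm with a two-finger parallel gripper is mounted at the origin on the work surface. World frame = base frame: x ahead of the robot, y to its left, z up, the work surface at z = 0. Lengths are in m, angles in degrees, forces in N, time in s.
With the tool pointing down it reaches from about 0.3 to 0.825 m from the base axis. Payload 5.4 kg.
Tool frame: the origin (TCP) lies at the very end of the fingers, on their centre line; the grasp point (between the pads) lies bot.grasp_offset behind it (bot.grasp_offset is the distance from the TCP to the grasp point, in m); z points along the fingers, y is the line along which they close (so a half turn about z gives the same grasp; the last joint's range is limited). The gripper opens to 92 mm and grips with 3 to 60 N. Pads are 20 mm wide; open, the fingers measure 128 mm over their backs; the gripper's body (75 mm by 189 mm) begins 69 mm behind the grasp point.
Start: joints at [-88.069, 9.076, 91.501, -0, 79.423, -12.038], TCP at [0.139, -0.558, 0.177] pointing down, gripper open.
Joint ranges: [-166.64, 166.64], [-54.1, 131.32], [10.49, 154.53], [-73.88, 253.88], [9.74, 151.15], [-171.62, 171.62]. Speed limits (degrees/s): [147.25, 147.25, 180, 180, 180, 180].

## Interface

Orientations are given as [roll, pitch, yaw] about the fixed x, y, z axes, in that order (R = Rz(yaw) Ry(pitch) Rx(roll)).
In Python, from station import readout, viewer, order, models, bot gives the robot as it stands. The module is installed in compiled form; this text tells all that it offers.
- The arm moves only by the tool play_rows, never from a script. Its argument "motion" is one flat list of numbers, 5 for each row, row after row: the shift along the tool's x, y, z in mm, then the turn about the tool's z in rad, then the opening, from 0 (shut) to 1 (fully open). In form: [x, y, z, yaw, jaw, x, y, z, yaw, jaw, ...]. A call has exactly 5 rows; each row shifts and turns the commanded pose from where the row before left it, along the tool's axes as they then stand; what a row does not reach is not made up. A row lasts 1/8 s, in which the tool goes at most 62.5 mm and 10.7 degrees, less where a joint would pass 70% of its speed; a pose out of reach is approached as far as the arm can. A call is refused whole if a number of a shift passes 62.5 or a number of a turn 0.188, either way. A call with a gripper value outside its range is refused whole. The fingers move at their own pace and stop on an object; "grip_force" is the grip in N (left out, the last holds). Time passes only in rows, so rows that do not move let the fingers close, or fill a call up. It gives the time, the measured TCP pose, the force, the opening and the grip force at its end, in the units of the state.
- readout.get_state(): the state, without advancing time (a new reading comes with each control period).
- viewer.snapshot(name): name is "scene" or "top"; returns the picture (420x560x3 uint8, red, green, blue); there is no depth.
- viewer.calibration(name): a dict with "intrinsics" (3x3 intrinsics, pixels), "dist_coeffs" ([k1, k2, p1, p2, k3] as OpenCV has them; the pictures are not rectified), "xyz" and "attitude" of the camera in the world. Camera axes: x right, y down, z forward; pixel columns grow to the right and rows downward; lengths in m; the calibration is good to about 2 mm. A picture is of the moment at which its call begins. calibration takes no time and is no camera call.
- order.sign_off(): hands the job in; it is judged then, once.
Trained networks look in the newest picture that a camera, given by its name, has taken for a name from the list of things; names that differ only in an ending like _2 or _b are one class to them, and where a whole thing is asked for, a point or a joint stands for the part that bears it (a point fixed in the world has none). Each returns a list of dicts, best first, with "p" (0 to 1); they miss things now and then, are a little off and sometimes report something else, mostly with a low value. They report only what shows in the picture. A call takes as long as a camera call. They do not tell look-alikes from the thing itself.
- models.masks_of(camera, target): "pixels" (420x560 bool, what is visible of it) and "box" ([centre column, centre row, width, height] in pixels, round what is visible of it).
The state is a dict: "time": time; "qpos": joint angles; "qd": joint speeds; "joint_efforts": joint torques, N m; "eef_pos": TCP position; "tool_rot": TCP orientation; "ft_force": force on the tool from outside, world axes, zero at the start; "moment": the same for the moment, N m; "finger_gap": finger opening in m; "grasp_force": force on a finger pad.
Only numpy, scipy, OpenCV 4.12 (cv2) and the standard library are available. Lean on these libraries where they do the work, as an engineer would, in place of code of your own. Each camera call takes 0.05 s, during which the arm holds its last target. There are 200 camera calls.

## Task

Take the inspection mirror out of the tool rest and hold it in the open computer straight under the microscope, its glass level with the red liquid-contact dot on the upright front wall of the blower and angled at 45 degrees towards it, so that the microscope, which looks straight down, sees the dot square-on in the middle of the glass. Finish while still holding the mirror there, steady and in the gripper alone: nothing is put down or let go. Do not bump the microscope or the computer, and leave the other tools and parts where they are.

Things in the scene. Friction and masses are not known exactly. Their poses are not given: they have to be found in the camera images.
- mirror: loose inspection mirror, 60 g (varies by a third): blue handle 130 long, 12 x 12 square; steel stem 6 thick out to x = 128, ball neck, black square head, fixed (no swivel). Origin on the axis at mid-handle; x along the handle towards the head, y across, z up in the rest. Balances 16 mm headward of the origin. Grip the handle across y; between the rest's combs it is free from x = -40 to 40.
- glass (a point): centre of the glass, 35 x 34 mm in a frame 40 x 38 and 3 thick; at x = 153, z = -7.5 mm from the mirror's origin. z is the normal out of the reflecting side: it leans 25 degrees from the mirror's z towards its +x, so with the handle level the glass faces up and away from the handle, 25 degrees off level. y is the mirror's y.
- rest: fixed tool rest: black base 120 x 200 x 8, two upright aluminium combs 10 thick, 57 high at x = -45 and 45 mm. Three slots along x at y = -72, 0, 72, each 16 wide, 8 deep; handles lie level in them, axis 55 mm above the bench, heads towards the rest's +x. Which tool is in which slot varies. Origin: centre of the underside.
- computer: fixed compact computer, lid off, 200 x 200 mm; front wall (-x) 23 high, the others 29. Origin: centre of the underside. The front half is green board with parts under 18 mm above the bench (copper pipe at its left, +y, to 30); the black blower is 76 x 84, 50 high, its upright front wall in the plane x = 0 from y = -34 to 50.
- dot (a point): red liquid-contact dot, 8 mm across, on the blower's front wall (faces the computer's -x), 34 mm above the bench. It is on a white label 12 wide folded over the blower's top edge; the label's upper flap shows from above, straight over the dot. Axes as the computer's.
- scope: fixed microscope on a boom stand: white upright barrel 36 across, 204 to 332 mm above the bench, black ring light 56 across at its foot; a boom at height 285 runs along the scope's +y to a post 250 mm away. Origin on the bench straight under the lens.
- lens (a point): centre of the microscope's lens at the barrel's foot, 200 mm above the bench. It looks straight down, along a line 38 to 52 mm in front of the blower's wall and up to 15 mm to either side of the dot.
- driver: loose screwdriver in the rest, orange handle 130 x 12 x 12, origin at the middle of the handle; leave alone
- brush: loose cleaning brush in the rest, wooden handle 130 x 12 x 12, origin at the middle of the handle; leave alone
- battery: loose black laptop battery, 75 x 250 x 8 mm, flat on the bench, origin under its centre; leave alone
- disk: loose silver disk drive, 70 x 100 x 7 mm, flat on the bench, origin under its centre; leave alone
- dish: loose steel screw dish, 90 across and 22 high, origin under its centre; leave alone
- bottle: loose white cleaner bottle, 52 across and 130 high, origin under its centre; leave alone
- fan: loose spare fan, 70 x 70 x 15 mm, flat on the bench, origin under its centre; leave alone
Things that resemble listed ones, but are neither listed nor needed, are in the scene too. What is shaped like the rest but green or pink is not meant.

How it is judged:
By the outcome, as a careful person would: the job done as asked, in the order asked, and still so for the second after the job is handed in, while the arm keeps its last pose, push and grip.
It also fails if it takes over 38 s, if anything falls off the work surface, if the arm or the gripper's body presses on something with over 40 N, if the wrist force passes 120 N, or if a joint passes its speed limit or range.

## Working session

There is one attempt and no reset: what is moved stays moved. The work goes in short steps, Python scripts to look and compute and a tool call to move; the robot and the scene stay as the last step left them, time stands still between calls to the robot, and variables do not carry over. Pictures are saved under pics/ and viewed, at most 10 in all, crops included, and the job is handed in when it is done.

Besides the shell and the picture viewer there is one more tool, called after "Call:" as name(argument=value, ...), one argument or row to a line, values as JSON. play_rows: Moves the arm, as the interface text tells. Its arguments: {"type":"object","properties":{"motion":{"type":"array","items":{"type":"number"}},"grip_force":{"type":"number"}},"required":["motion"]}

```bash
mkdir -p pics; cat > h.py <<'E'
import numpy as np,cv2
from scipy.spatial.transform import Rotation as R
from station import readout,viewer,order,models,bot
def cal(n):
    c=viewer.calibration(n);return c
E
python3 - <<'E'
from h import *
print(bot.grasp_offset)
for n in("scene","top"):
    im=viewer.snapshot(n);cv2.imwrite(f"pics/{n}0.png",im[:,:,::-1]);np.save(f"{n}0.npy",im)
    c=viewer.calibration(n);print(n,c)
    for t in("mirror","rest","computer","dot","scope","driver","brush","glass","lens"):
        for d in models.masks_of(n,t)[:3]: print(n,t,round(d["p"],2),np.round(d["box"]))
print(readout.get_state())
E
```

```text
0.0187
scene {'intrinsics': array([[503.77252388,   0.        , 281.55608797],
       [  0.        , 503.77252388, 210.33944408],
       [  0.        ,   0.        ,   1.        ]]), 'dist_coeffs': array([-0.07642844,  0.        ,  0.        ,  0.        ,  0.        ]), 'xyz': array([ 1.19084235, -1.08213769,  0.93429403]), 'attitude': array([-121.3037607 ,    0.42202715,   31.09920422])}
scene mirror 0.56 [235. 294.  76.  39.]
scene rest 0.97 [217. 293.  77.  64.]
scene rest 0.72 [122. 334.  90.  74.]
scene rest 0.63 [155. 268.  73.  60.]
scene computer 0.65 [331. 243.  94.  56.]
scene dot 0.59 [330. 239.  88.  54.]
scene scope 0.68 [354. 170.  87. 112.]
scene driver 0.62 [240. 271.  54.  23.]
scene brush 0.94 [208. 304.  52.  20.]
scene brush 0.57 [332. 239.  93.  58.]
scene glass 0.58 [291. 330.  20.  21.]
scene glass 0.55 [235. 292.  78.  36.]
scene lens 0.98 [351. 171.  90. 110.]
top {'intrinsics': array([[518.78315756,   0.        , 285.50080033],
       [  0.        , 518.78315756, 215.02439935],
       [  0.        ,   0.        ,   1.        ]]), 'dist_coeffs': array([0.066
[... 629 characters left out ...]
[186. 178. 121.  64.]
{'time': 1.0, 'qpos': array([-8.80708994e+01,  9.07539088e+00,  9.15020994e+01,  2.88369913e-04,
        7.94227864e+01, -1.20362257e+01]), 'qd': array([-0.00040745,  0.00100642,  0.07231263, -0.02234068, -0.10739784,
       -0.10181474]), 'joint_efforts': array([ 1.92837972e-03, -3.85580778e+01, -3.22367942e+01,  7.02879578e-02,
        3.05489078e-02,  6.51540688e-07]), 'eef_pos': array([ 0.13876379, -0.55798611,  0.17739723]), 'tool_rot': array([-1.79999788e+02, -3.34940739e-04,  1.39652734e+01]), 'ft_force': array([-0.67197399,  0.26817404,  0.0100909 ]), 'moment': array([ 0.05026101,  0.00365291, -0.00521303]), 'grasp_force': 0.0, 'finger_gap': 0.09214033095922297}
```

View pictures.

View pics/top0.png

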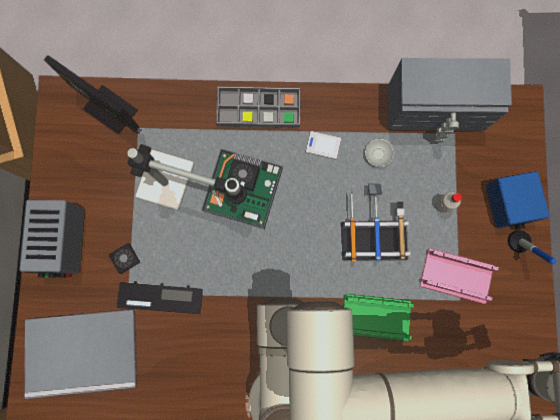

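View pics/scene0.png

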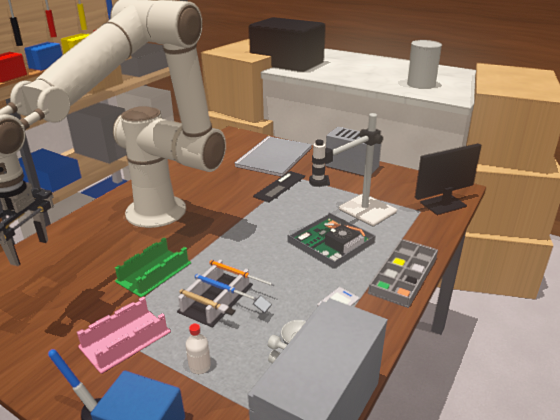

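```bash
python3 - <<'E'
from h import *
t=np.load("top0.npy")[:,:,::-1];s=np.load("scene0.npy")[:,:,::-1]
f=lambda im,x,y:cv2.resize(im[y:y+75,x:x+100],(800,600),interpolation=cv2.INTER_CUBIC)
a=f(t,193,150);b=cv2.resize(t[175:275,330:430],(400,400),interpolation=cv2.INTER_CUBIC)
c=cv2.resize(s[205:270,280:380],(400,260),interpolation=cv2.INTER_CUBIC)
cv2.imwrite("pics/c1.png",a)
m=np.zeros((600,800,3),np.uint8);m[:400,:400]=b
m[:520,400:]=cv2.resize(s[205:270,285:335+0],(400,520),interpolation=cv2.INTER_CUBIC)
cv2.imwrite("pics/c2.png",m)
E
```

```text
(no output)
```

View pics/c1.png

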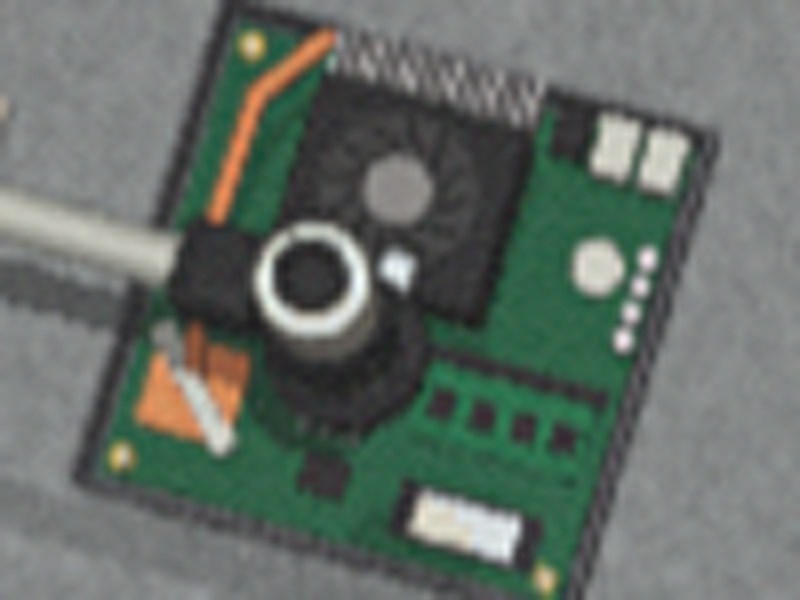

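View pics/c2.png

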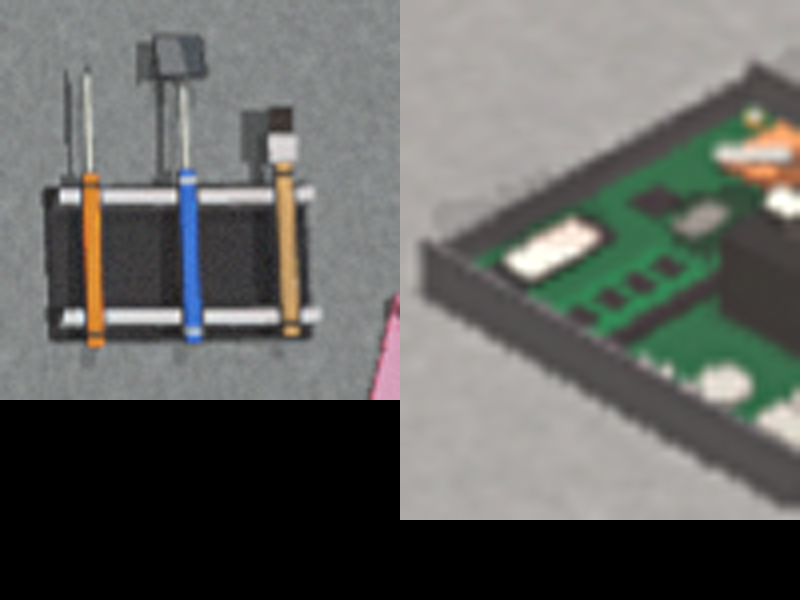

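```bash
cat >> h.py <<'E'
def proj(n,P):
    c=viewer.calibration(n);r=R.from_euler('xyz',c["attitude"],degrees=True).as_matrix()
    rv=cv2.Rodrigues(r.T)[0];t=-r.T@c["xyz"]
    return cv2.projectPoints(np.asarray(P,float).reshape(-1,1,3),rv,t,c["intrinsics"],c["dist_coeffs"])[0].reshape(-1,2)
def ray(n,uv):
    c=viewer.calibration(n);r=R.from_euler('xyz',c["attitude"],degrees=True).as_matrix()
    u=cv2.undistortPoints(np.asarray(uv,float).reshape(-1,1,2),c["intrinsics"],c["dist_coeffs"]).reshape(-1,2)
    return c["xyz"],np.c_[u,np.ones(len(u))]@r.T
def atz(n,uv,z):
    o,d=ray(n,uv);return o+d*((z-o[2])/d[:,2])[:,None]
def blue(im):
    h=cv2.cvtColor(im,cv2.COLOR_RGB2HSV);return (abs(h[...,0].astype(int)-110)<14)&(h[...,1]>120)&(h[...,2]>70)
def T(p,P):
    a=np.radians(p[2]);c,s=np.cos(a),np.sin(a);P=np.asarray(P,float)
    return np.c_[P[:,0]*c-P[:,1]*s+p[0],P[:,0]*s+P[:,1]*c+p[1],P[:,2]]
E
python3 - <<'E'
from h import *
from scipy.optimize import minimize
t=np.load("top0.npy");s=np.load("scene0.npy")
# handle
for n,im,(x0,x1,y0,y1) in(("top",t,(365,390,210,265)),("scene",s,(190,262,268,300))):
    m=blue(im);mm=np.zeros_like(m);mm[y0:y1,x0:x1]=m[y0:y1,x0:x1]
    y,x=np.nonzero(mm);pts=np.c_[x,y].astype(float);c=pts.mean(0);v=np.linalg.svd(pts-c,full_matrices=False)[2][0]
    k=(pts-c)@v;e=np.array([c+v*k.min(),c+v*k.max(),c]);print(n,len(x),e.round(1).tolist(),atz(n,e,.058).round(4).tolist())
# computer
g=t.astype(int);v=t.max(2)
sat=g.max(2)-g.min(2)
fg=((v<62)|(sat>40))
fg[:,:]&=True
w=np.zeros(fg.shape,bool);w[130:245,185:300]=1
ig=np.zeros(fg.shape,bool);ig[165:200,185:240]=1  # boom
P=[[sx*.1,sy*.1,z] for sx in(-1,1) for sy in(-1,1) for z in(0,.023 if sx<0 else .029)]
def sil(p,n="top"):
    h=cv2.convexHull(proj(n,T(p,P)).astype(np.float32)).reshape(-1,2)
    m=np.zeros((420,560),np.uint8);cv2.fillPoly(m,[np.round((h+.0)*256).astype(np.int32)],255,cv2.LINE_AA,8);return m/255.
fg2=cv2.morphologyEx(fg.astype(np.uint8),cv2.MORPH_CLOSE,np.ones((9,9)))
def cost(p):
    return (abs(sil(p)-fg2)*(w&~ig)).sum()
i=atz("top",[[243,189]],.02)[0]
best=min((minimize(cost,[i[0],i[1],a],method="Nelder-Mead",options=dict(initial_simplex=[[i[0],i[1],a],[i[0]+.01,i[1],a],[i[0],i[1]+.01,a],[i[0],i[1],a+4]],xatol=1e-4)) for a in(-14,-17,-20)),key=lambda r:r.fun)
print("computer",best.x,best.fun);p=best.x
lab=proj("top",T(p,[[.0,0,.05],[.0,-.034,.05],[0,.05,.05],[.076,-.034,.05],[.076,.05,.05]]));print("blower corners c1 px",((lab-[193,150])*8+3.5).round())
print("scene",proj("scene",T(p,[[-.1,-.1,.029],[.1,-.1,.029],[-.1,.1,.029],[0,-.034,.05],[.076,-.034,.05],[0,.05,.05]])).round(1).tolist())
# label
b=(g.min(2)>130);b[:175]=0;b[192:]=0;b[:,:239]=0;b[:,249:]=0
wgt=np.where((g.min(2)>70)&(np.indices(b.shape)[1]>238.9),g.min(2)-60,0);wgt[:178]=0;wgt[190:]=0;wgt[:,249:]=0;wgt[:,:240]=0
yy,xx=np.indices(b.shape);c=np.array([[(xx*wgt).sum(),(yy*wgt).sum()]])/wgt.sum()
L=atz("top",c,.0505)[0];a=np.radians(p[2]);d=L[:2]-p[:2];print("label px",c,"in comp",d@[np.cos(a),np.sin(a)],d@[-np.sin(a),np.cos(a)],L)
cc=np.array([[193+(312+.5)/8-.5,150+(278+.5)/8-.5]]);B=atz("top",cc,.332)[0];d=B[:2]-p[:2]
print("barrel",B,d@[np.cos(a),np.sin(a)],d@[-np.sin(a),np.cos(a)])
print("scene barrel axis px",proj("scene",[[B[0],B[1],z] for z in(.332,.27,.204,.19)]).round(1).tolist())
tt=t.copy()
def ov(n,im,segs):
    im=cv2.resize(im[:,:,::-1],None,fx=8,fy=8,interpolation=cv2.INTER_CUBIC)
    for S in segs: cv2.polylines(im,[np.round(proj(n,S)*8+3.5).astype(np.int32)],False,(0,255,255),1)
    return im
q=lambda z:T(p,[[-.1,-.1,z],[.1,-.1,z],[.1,.1,z],[-.1,.1,z],[-.1,-.1,z]])
bl=T(p,[[0,-.034,.05],[.076,-.034,.05],[.076,.05,.05],[0,.05,.05],[0,-.034,.05]])
th=np.linspace(0,6.3,40);ci=lambda r,z:np.c_[B[0]+r*np.cos(th),B[1]+r*np.sin(th),0*th+z]
S=[q(0),q(.029),bl,ci(.018,.332),ci(.028,.2)]
o=ov("top",t,S)[148*8:228*8,195*8:295*8]
o2=ov("scene",s,S)[120*8:270*8,280*8:380*8]
cv2.imwrite("pics/o.png",np.hstack([cv2.resize(o,(500,400)),cv2.resize(o2,(300,400))]) if 0 else cv2.resize(o,(800,600)));cv2.imwrite("pics/o2.png",cv2.resize(o2,(400,600)))
np.save("comp.npy",p)
E
```

```text
top 171 [[376.3, 217.9], [378.1, 260.0], [377.2, 238.9]] [[0.5339, -0.2622, 0.058], [0.4085, -0.2663, 0.058], [0.4711, -0.2642, 0.058]]
scene 164 [[194.9, 275.2], [233.4, 289.7], [215.2, 282.9]] [[0.4126, -0.2702, 0.058], [0.5405, -0.2653, 0.058], [0.4813, -0.2676, 0.058]]
computer [  0.62892016   0.15366708 -18.04847432] 681.8
blower corners c1 px [[367. 282.]
 [451. 311.]
 [242. 239.]
 [518. 125.]
 [311.  55.]]
scene [[288.6, 231.2], [333.0, 259.0], [331.8, 209.9], [325.2, 231.1], [342.7, 241.4], [343.4, 221.6]]
label px [[242.29539295 183.01580849]] in comp 0.008879530145957775 -0.009380224438417448 [0.63445658 0.14199734 0.0505    ]
barrel [0.57206977 0.14445779 0.332     ] -0.051199820238065054 -0.026369613355354603
scene barrel axis px [[318.2, 143.3], [317.6, 162.2], [317.0, 181.6], [316.9, 185.6]]
```

```bash
python3 -c "
import cv2,numpy as np
a=cv2.resize(cv2.imread('pics/o.png'),(480,400));b=cv2.resize(cv2.imread('pics/o2.png'),(320,480))
m=np.zeros((480,800,3),np.uint8);m[:400,:480]=a;m[:,480:]=b;cv2.imwrite('pics/o3.png',m)"
```

```text
(no output)
```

View pics/o3.png

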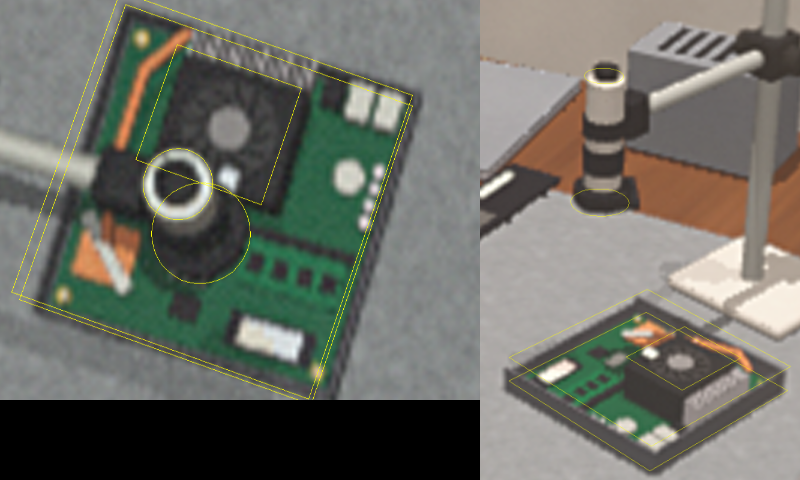

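```bash
cat > fit.py <<'E'
from h import *
from scipy.optimize import differential_evolution as DE, minimize
from scipy.ndimage import map_coordinates as mc
I={n:cv2.cvtColor(np.load(n+"0.npy"),cv2.COLOR_RGB2GRAY).astype(float) for n in("top","scene")}
P=[[sx*.1,sy*.1,z] for sx in(-1,1) for sy in(-1,1) for z in(0,.023 if sx<0 else .029)]
def samp(n,S,k=60):
    u=np.linspace(0.03,.97,k)[:,None];out=[]
    for a,b in zip(S[:-1],S[1:]): out.append(np.c_[a+(b-a)*u])
    return out
def sc(p,cams):
    tot=0
    for n in cams:
        h=cv2.convexHull(proj(n,T(p,P)).astype(np.float32)).reshape(-1,2).astype(float)
        c=h.mean(0);h=np.vstack([h,h[:1]])
        for a,b in zip(h[:-1],h[1:]):
            L=np.linalg.norm(b-a)
            if L<8: continue
            x=a+(b-a)*np.linspace(.04,.96,int(3*L))[:,None]
            nn=np.array([(b-a)[1],-(b-a)[0]])/L
            if nn@(a-c)<0: nn=-nn
            f=lambda o:mc(I[n],[(x+nn*o)[:,1],(x+nn*o)[:,0]],order=1)
            tot+=np.clip(f(1.)-f(-1.),-20,60).sum()/3
    return -tot
if __name__=="__main__":
    for cams in(["top"],["scene"],["top","scene"]):
        r=DE(lambda p:sc(p,cams),[(.58,.66),(.09,.17),(-25,-8)],seed=1,tol=1e-6,popsize=20,maxiter=80)
        print(cams,r.x.round(4),r.fun)
        np.save("comp_"+"_".join(cams)+".npy",r.x)
    m=np.zeros((500,800,3),np.uint8)
    for n,(x0,y0,x1,y1),f,at in(("top",(198,145,290,235),5,0),("scene",(280,200,380,270),3,460)):
        p=np.load("comp_"+n+".npy")
        im=cv2.resize(np.load(n+"0.npy")[:,:,::-1],None,fx=f,fy=f,interpolation=cv2.INTER_CUBIC)
        for z in(0,.029,.05):
            q=T(p,[[-.1,-.1,z],[.1,-.1,z],[.1,.1,z],[-.1,.1,z],[-.1,-.1,z]]) if z<.04 else T(p,[[0,-.034,.05],[.076,-.034,.05],[.076,.05,.05],[0,.05,.05],[0,-.034,.05]])
            cv2.polylines(im,[np.round(proj(n,q)*f+f/2).astype(np.int32)],False,(0,255,255),1)
        c=im[y0*f:y1*f,x0*f:x1*f];c=c[:500,:800-at];m[:c.shape[0],at:at+c.shape[1]]=c
    cv2.imwrite("pics/o4.png",m)
E
python3 fit.py
```

```text
['top'] [  0.6249   0.144  -15.2531] -11733.95638978588Traceback (most recent call last):
  File "fit.py", line 26, in <module>
    r=DE(lambda p:sc(p,cams),[(.58,.66),(.09,.17),(-25,-8)],seed=1,tol=1e-6,popsize=20,maxiter=80)
    return fun(*args, **kwargs)
    ret = solver.solve()
    next(self)
    ~~~~^^^^^^
    energy = self.func(parameters)
    return self.f(x, *self.args)
           ~~~~~~^^^^^^^^^^^^^^^
  File "fit.py", line 26, in <lambda>
    r=DE(lambda p:sc(p,cams),[(.58,.66),(.09,.17),(-25,-8)],seed=1,tol=1e-6,popsize=20,maxiter=80)
                  ~~^^^^^^^^
  File "fit.py", line 13, in sc
    h=cv2.convexHull(proj(n,T(p,P)).astype(np.float32)).reshape(-1,2).astype(float)
                     ~~~~^^^^^^^^^^
  File "h.py", line 7, in proj
    c=viewer.calibration(n);r=R.from_euler('xyz',c["attitude"],degrees=True).as_matrix()
ValueError: time passes only in moves, steps and waits
```

```bash
python3 - <<'E'
s=open("h.py").read()
s=s.replace('def proj(','import functools\n@functools.lru_cache\ndef CAL(n):return viewer.calibration(n)\ndef proj(').replace('    c=viewer.calibration(n);r=','    c=CAL(n);r=')
open("h.py","w").write(s)
E
python3 fit.py; python3 -c "
from h import *;print(readout.get_state()['time'])"
```

```text
['top'] [  0.6249   0.144  -15.2531] -11733.95638978588
['scene'] [  0.6318   0.1425 -15.5263] -11836.48923651525
['top', 'scene'] [  0.6266   0.1435 -15.3647] -20899.50817079659
1.0
```

View pics/o4.png

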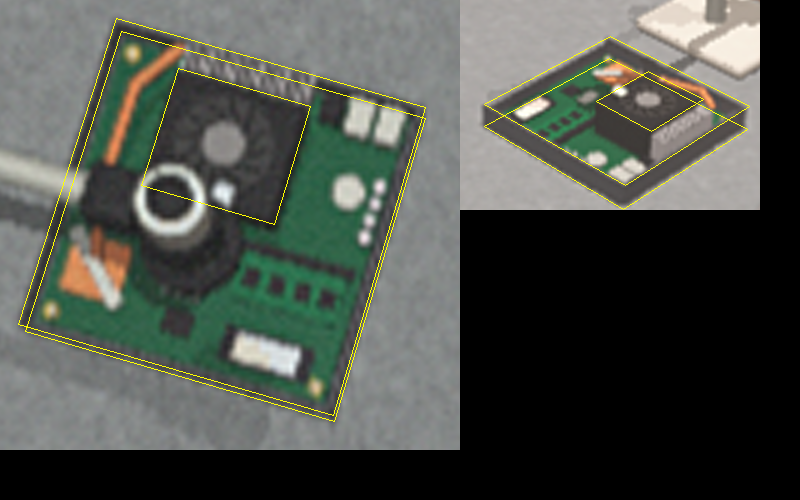

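```bash
python3 - <<'E'
from h import *
t=np.load("top0.npy").astype(int);s=np.load("scene0.npy").astype(int)
def incomp(p,X):
    a=np.radians(p[2]);d=X[:2]-p[:2];return np.array([d@[np.cos(a),np.sin(a)],d@[-np.sin(a),np.cos(a)]])*1000
pt,ps=np.load("comp_top.npy"),np.load("comp_scene.npy")
def cen(im,x0,x1,y0,y1,th):
    w=np.clip(im[y0:y1,x0:x1].min(2)-th,0,None).astype(float);yy,xx=np.mgrid[y0:y1,x0:x1];return np.array([[(xx*w).sum(),(yy*w).sum()]])/w.sum()
l=cen(t,240,248,179,188,70);print("label top",l,incomp(pt,atz("top",l,.0503)[0]))
print("flap px dim",t[176:192,238:250].min(2))
r=proj("scene",T(ps,[[0,-.005,.05]]))[0].round().astype(int);print(r);print(s[r[1]-5:r[1]+5,r[0]-8:r[0]+9].min(2))
# barrel top circle
im=t.astype(np.uint8);g=im.min(2)
print(g[170:200,220:246])
print("scene rows");
for y in(140,143,146,150,154,158,162,166,170,174,178,182,186): print(y,s[y,300:340].min(1))
E
```

```text
label top [[242.20846395 183.12277952]] [9.37431615 0.79653769]
flap px dim [[ 62 103 126 137 138 136 138 120  77  59  56  60]
 [ 49  69  94 111 113 118 108  81  59  66  72  74]
 [ 60  69  61  68  67  75  68  51  61  50  59  59]
 [ 60  66  50  63  55  50  64  73  70  60  60  55]
 [ 73  61  47  64  71  56  49  56  71  72  75  69]
 [109  62  57 113 136 101  65  47  59  67  66  58]
 [158  63  94 186 203 183 143  63  62  58  45  56]
 [189  75 125 222 224 218 153  66  53  52  52  58]
 [217  86 102 176 207 217 116  52  46  54  55  58]
 [215  87  54  84 138 182  90  52  56  55  54  56]
 [202  94  50  42  60 104  55  42  56  49  55  56]
 [169  83  68  44  44  56  42  37  49  47  55  52]
 [120  82  58  48  40  48  50  40  30  35  43  37]
 [ 82  79  56  44  47  55  55  40  39  37  32  34]
 [ 82  83  50  46  43  55  55  50  35  39  40  35]
 [ 85  67  49  33  35  55  56  52  41  41  32  40]]
[331 230]
[[ 52  77 106 117 124 119 111 119 111 111  98  75  67  67  69  71  69]
 [ 54  52  60  65  69  83  98  99  95  71  70  73  74  65  67  65  63]
 [ 56  54  54  61  71  65  69  67  72  78  73  69  68  
[... 5197 characters left out ...]
9 51 49 49 50 50 48
 49 61 65 67 66 67 66 65 66 65 64 65 60 61 58 48]
174 [72 63 62 64 65 66 67 66 66 66 66 65 69 78 66 53 49 48 47 46 47 51 58 69
 57 64 66 66 64 64 63 64 64 64 64 65 64 64 64 64]
178 [ 56  54  59  60  62  63  62  65  65  56  56  56  62 104 121 133 134 136
 138 136 135 131 131  89  52  49  50  55  60  64  65  64  64  64  65  64
  65  65  65  64]
182 [168 167 168 165 164 165 169 172 174  91  44  46  49  50  51  50  52  53
  55  56  51  53  52  51  51  50  50  57  60  61  66  65  65  64  65  65
  66  65  66  66]
186 [166 167 166 165 166 166 168 168 169 168 171 169 141 120 105 103  98  98
  91  79  95 101 123 126 145 151 172 154 121 116 103  87  69  67  60  63
  63  64  64  66]
```

```bash
python3 - <<'E'
from h import *
from scipy.optimize import least_squares
s=np.load("scene0.npy").astype(int)
pt,ps=np.load("comp_top.npy"),np.load("comp_scene.npy")
w=np.clip(s[226:234,329:337].min(2)-85,0,None).astype(float);w[0]=0;yy,xx=np.mgrid[226:234,329:337];l=np.array([[(xx*w).sum(),(yy*w).sum()]])/w.sum()
Ls=atz("scene",l,.0503)[0];Lt=atz("top",[[242.21,183.12]],.0503)[0]
Bt=atz("top",[[231.6,184.4]],.332)[0]
# scene barrel: match columns (318.7@150,318.0@178) and top centre row 143.3
r=least_squares(lambda q:np.r_[proj("scene",[[q[0],q[1],.332]])[0,1]-143.3,proj("scene",[[q[0],q[1],.31]])[0,0]-318.55,proj("scene",[[q[0],q[1],.225]])[0,0]-318.0],Bt[:2])
Bs=np.r_[r.x,.332]
def inc(p,X):
    a=np.radians(p[2]);d=X[:2]-p[:2];return (np.array([d@[np.cos(a),np.sin(a)],d@[-np.sin(a),np.cos(a)]])*1000).round(1)
print("label",l,Lt,Ls,inc(pt,Lt),inc(ps,Ls));print("barrel",Bt,Bs,inc(pt,Bt),inc(ps,Bs))
# per-edge residuals
from fit import I,P,mc
for n,p in(("top",pt),("scene",ps)):
    E={"L":[[-.1,.1],[.1,.1]],"R":[[-.1,-.1],[.1,-.1]],"F":[[-.1,-.1],[-.1,.1]],"B":[[.1,-.1],[.1,.1]]}
    for k,e in E.items():
        for z in(0,.023 if k=="F" else .029):
            a,b=proj(n,T(p,[e[0]+[z],e[1]+[z]]));L=np.linalg.norm(b-a);c=proj(n,T(p,[[0,0,.02]]))[0]
            nn=np.array([(b-a)[1],-(b-a)[0]])/L; nn*=np.sign(nn@(a-c))
            x=a+(b-a)*np.linspace(.08,.92,80)[:,None];o=np.arange(-5,5.1,.5)
            pr=[np.median(mc(I[n],[(x+nn*q)[:,1],(x+nn*q)[:,0]],order=1)) for q in o]
            print(n,k,z,np.round(pr).astype(int))
E
```

```text
label [[332.73615819 229.7299435 ]] [0.63417118 0.14226358 0.0503    ] [0.63572644 0.1400896  0.0503    ] [9.4 0.8] [ 4.4 -1.3]
barrel [0.57185071 0.14435792 0.332     ] [0.5739366  0.14520573 0.332     ] [-51.3 -13.6] [-56.5 -12.9]
top L 0 [116  97  85  78  76  78  79  81  80  74  63  59  68  85 106 123 133 137
 137 136 135]
top L 0.029 [ 76  78  78  80  81  77  66  59  63  78  99 118 131 136 137 136 135 134
 134 134 135]
top R 0 [ 85  85  84  80  74  74  78  81  77  86 108 125 135 136 137 137 137 136
 135 135 136]
top R 0.029 [ 84  85  85  84  82  76  73  77  81  78  83 100 120 133 136 137 137 137
 136 135 135]
top F 0 [ 80  79  79  77  78  79  81  79  79  86  97 110 119 120 120 120 119 118
 119 119 119]
top F 0.023 [ 81  80  79  80  78  78  79  81  80  79  81  90 103 115 120 121 120 120
 119 119 119]
top B 0 [ 59  70  84  99 109 117 117 116 115 113 109 105  97  95 107 119 128 133
 134 134 134]
top B 0.029 [111 116 115 115 113 113 107 103  94  96 110 122 130 133 134 134 133 134
 135 134 134]
scene L 0 [104 103  97  90  83  82  82  81  80  80  80  86  92  87  89  92  93  87
  82  81  87]
scene L 0.029 [ 87  89  91  83  82  80  82  92 112 136 156 168 172 172 171 170 169 169
 170 171 169]
scene R 0 [ 80  80  81  81  82  81  80  80  83  97 120 146 165 172 173 173 172 172
 172 171 171]
scene R 0.029 [ 93  93  93  93  95  93  96  95  99 103 104  97  85  80  80  81  81  82
  81  80  79]
scene F 0 [ 87  88  90  92  93  93  93  92  92  92  92  89  84  80  78  75  74  75
  85 104 129]
scene F 0.023 [ 93  89  85  81  78  76  74  75  84 103 128 151 166 171 171 171 170 169
 169 169 169]
scene B 0 [ 77  78  78  79  78  78  78  83  97 119 145 164 172 172 171 170 170 170
 170 170 171]
scene B 0.029 [144 138 136 137 138 138 137 133 125 110  94  82  78  78  78  79  78  78
  78  82  96]
```

Mirror is the blue-handled tool at top px (377,239), head at (375,188), in the only aluminium/black rest. The green (378,318) and pink (459,275) ones are decoys. The enlarged crop confirms the square black head. I go there now.

Call:
play_rows(
  motion=[0,0,0,0.1055,0.5,0,0,0,0.1055,0.5,51,-34.8,0,0,0.5,51,-34.8,0,0,0.5,51,-34.8,0,0,0.5],
  grip_force=20,
)

```text
time: 1.62
eef_pos: [0.2895, -0.4475, 0.1775]
tool_rot: [180.0, -0.0, 1.8]
ft_force: [1.1, 0.1, 0.1]
finger_gap: 0.0463
grasp_force: 0.0
```

Call:
play_rows(
  motion=[51,-34.8,0,0,0.5,51,-34.8,0,0,0.5,51,-34.8,10,0,0.5,51,-34.8,20,0,0.5,51,-34.8,20,0,0.5],
)

```text
time: 2.25
eef_pos: [0.5354, -0.2679, 0.1287]
tool_rot: [180.0, -0.0, 1.9]
ft_force: [0.1, -0.5, 0.5]
finger_gap: 0.0459
grasp_force: 0.0
```

```bash
cat >> h.py <<'E'
def snap(n,tag):
    im=viewer.snapshot(n);np.save(tag+".npy",im);return im
def crop(im,x0,y0,w,h,f): return cv2.resize(im[y0:y0+h,x0:x0+w,::-1],(w*f,h*f),interpolation=cv2.INTER_CUBIC)
E
python3 - <<'E'
from h import *
s=readout.get_state();print(s["eef_pos"],s["tool_rot"],s["qpos"].round(1),s["time"],s["finger_gap"])
a=snap("scene","s1");b=snap("top","t1")
m=np.zeros((560,800,3),np.uint8);m[:,:480]=crop(a,185,235,120,140,4);m[:400,480:]=crop(b,345,180,80,100,4)
p=s["eef_pos"]
print("tcp px",proj("scene",[p,p+[0,0,.02]]),proj("top",[p]))
cv2.imwrite("pics/d1.png",m)
E
```

```text
[ 0.53537358 -0.26787919  0.12870826] [ 1.79953184e+02 -4.22267537e-02  1.88678345e+00] [-38.1  14.7  90.6  -0.   74.6  50. ] 2.25 0.045931457402782885
tcp px [[229.60120935 268.56615131]
 [229.11661764 262.40190554]] [[382.70581997 214.02277825]]
```

View pics/d1.png

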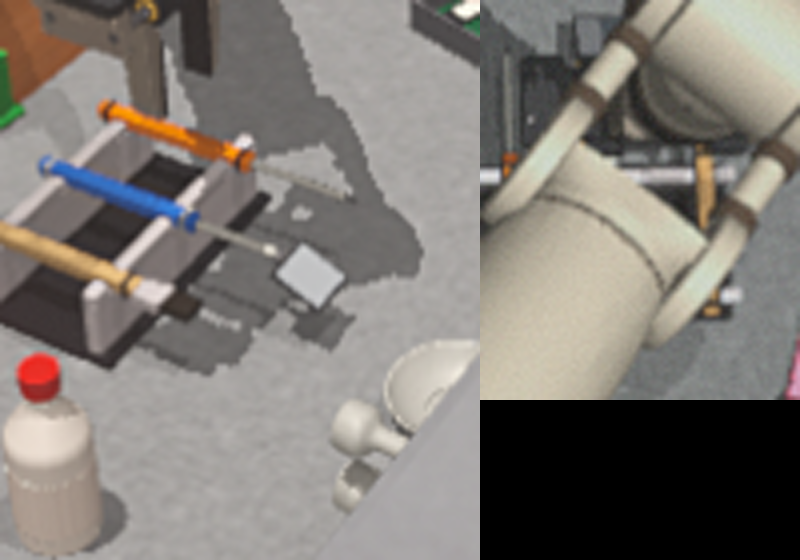

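```bash
python3 - <<'E'
from h import *
p=np.array([.53537,-.26788,.1287])
for dy in(-.041,-.023,.023,.041):
    for dx in(-.01,.01): print(dy,dx,((proj("scene",[p+[dx,dy,0]])[0]-[185,235])*4+1.5).round(1))
im=np.load("s1.npy");print(im[250:268,214:242].min(2))
E
```

```text
-0.041 -0.01 [129.2 165. ]
-0.041 0.01 [154.4 175.2]
-0.023 -0.01 [146.2 149.8]
-0.023 0.01 [171.3 159.8]
0.023 -0.01 [188.2 112.5]
0.023 0.01 [213.  121.9]
0.041 -0.01 [204.1  98.3]
0.041 0.01 [228.8 107.6]
[[167 140  95  81  83  84  84  86  78  77  73  66 154 162 113  97  88  52
   43  43  43  45  43  45  76  92 104 106]
 [165 152 102  80  82  84  84  83  80  78  73  59 132 160 131 103  92  56
   43  42  44  43  42  44  78  99 104 104]
 [163 164 122  87  82  83  84  82  82  78  73  60 132 164 164 118 102  78
   68  61  49  43  41  44  83 102 104 102]
 [163 165 143  97  82  83  84  84  84  79  75  66 124 162 164 114 102 105
  107  98  78  66  57  54  89 102 102 104]
 [163 163 135  93  82  84  83  85  87  79  75  61 103 162 166 117 100 103
  106 108 107 104  93  83 103 105 107 108]
 [162 162 137  93  82  83  84  85  91  79  76  62 102 161 165 133 106 102
  102 103 103 104 104 107 108 106 106 108]
 [162 165 153 102  80  83  84  84  87  79  76  60  97 160 165 164 135 105
   98  99 101 103 105 106 104 105 104 105]
 [163 166 166 111  82  82  84  84  86  78  76  57  80 158 164 165 165 117
[... 514 characters left out ...]
  0  21  41  68  77  83  87  85  84  88  80  67  61 151 163 160 161 166
  166 119 101 103 103 103 104 104 104 102]
 [  0   0   0   0  32  60  76  82  83  90  82  73  66 142 162 162 166 170
  170 136 105 102 105 105 106 106 106 104]
 [ 65  44  13   0   0   0  27  52  64  80  79  74 101 160 164 164 164 167
  170 165 117 101 105 105 105 106 105 104]
 [149 137  75  25  10   0   5   6  13  35  54  60 117 150 155 161 165 167
  167 165 116  98 103 102 103 106 107 105]
 [199 185 109  39  29  28  21  16   6   5   5   8  31  45  72 121 149 153
  153 153 114 102 105 105 104 105 106 105]
 [183 139 101  74  59  43  34  33  23  21  14  11   0   0   5  29  45  62
   83  98  95 101 107 106 106 108 107 107]]
```

```bash
python3 - <<'E'
from h import *
p=np.array([.1388,-.558,.1774]);a=np.radians(13.97);x=np.array([np.cos(a),np.sin(a),0]);y=np.array([np.sin(a),-np.cos(a),0])
for dz in(0,.02,.03,.05):
    print(dz,[proj("scene",[p+x*.01*k+y*d+[0,0,dz]])[0].round(1).tolist() for d in(-.055,.055) for k in(-1,1)])
im=np.load("scene0.npy")
m=np.zeros((560,800,3),np.uint8);m[:480,:320]=crop(im,0,190,80,120,4);m[:560,320:]=crop(np.load("s1.npy"),205,225,60,70,8)
cv2.imwrite("pics/d2.png",m)
E
```

```text
0 [[44.8, 251.1], [51.0, 252.4], [15.3, 276.3], [21.8, 277.9]]
0.02 [[42.8, 244.8], [49.1, 246.1], [13.0, 269.8], [19.4, 271.3]]
0.03 [[41.8, 241.6], [48.1, 242.9], [11.8, 266.5], [18.3, 268.0]]
0.05 [[39.9, 235.2], [46.2, 236.5], [9.4, 259.8], [15.9, 261.4]]
```

View pics/d2.png

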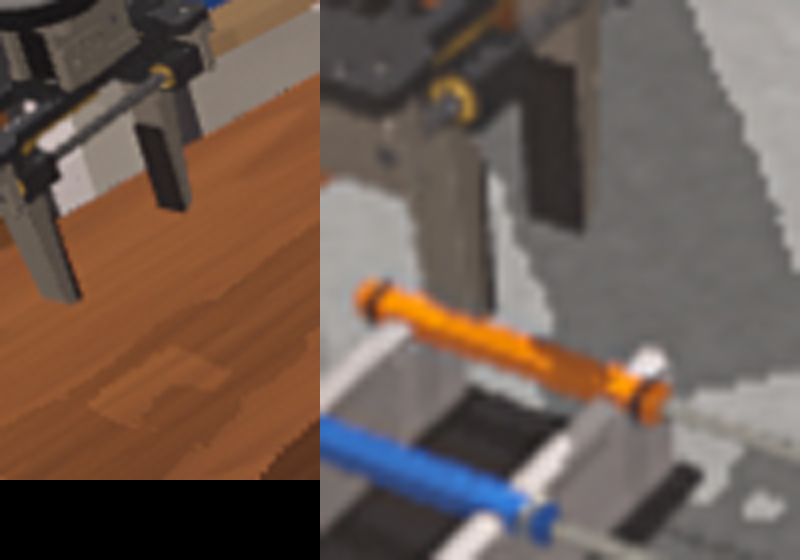

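```bash
python3 - <<'E'
from h import *
th=np.linspace(0,2*np.pi,9)[:-1]
print(proj("scene",[[0,0,0],[0,0,.02]]),proj("scene",np.c_[.1*np.cos(th),.1*np.sin(th),0*th]).round())
# joint chain sanity: fingers' tip row for several z
for n in("scene",):
    im=np.load("scene0.npy");print(im[195:226,115:200:3].max(2))
E
```

```text
[[155.46270418 210.37602479]
 [154.6996407  205.60143619]] [[177. 218.]
 [183. 207.]
 [174. 198.]
 [155. 197.]
 [136. 203.]
 [127. 214.]
 [135. 223.]
 [156. 225.]]
[[151 149 150 149 148 142 161 169 171 170 169 166 163 159 154 147 144 137
  131 117 147 151 147 141 146 144 138 140 143]
 [150 150 149 146 145 127 160 169 171 171 170 167 164 160 154 147 143 139
  132 119 161 149 144 141 145 142 138 144 141]
 [149 148 145 145 128 124 153 170 172 170 169 167 164 160 154 147 143 139
  132 119 164 149 142 144 145 139 141 143 142]
 [149 143 145 129 126 126 152 169 170 171 170 167 165 160 155 147 144 139
  133 121 163 161 136 147 143 137 143 141 143]
 [145 143 136 126 125 131 145 169 171 171 169 167 164 160 156 149 144 139
  133 121 158 167 119 141 139 141 143 141 143]
 [142 143 128 126 127 131 142 169 170 170 170 167 164 161 156 150 144 140
  133 124 154 168 156  93 122 145 141 143 142]
 [142 135 127 126 130 129 146 168 171 171 170 167 165 161 157 150 144 140
  133 125 139 168 169  92  91 138 141 141 143]
 [143 128 126 129 131 128 174 168 170 171 170 168 166 161 157 152 145 141
  134 125 124 1
[... 2115 characters left out ...]
230 228 229 229 230 230 230 229 229 228 227 228
  226 198 140  76  75  77  75  78  80  80  78]
 [133 138 135 140 133 195 231 229 229 229 229 229 229 229 229 228 228 229
  212 147 125  89  73  73  77  82  80  79  77]
 [137 137 136 141 133 164 221 232 231 230 230 229 229 226 220 230 228 216
  164 126 133 127  89  74  79  80  80  78  78]
 [138 134 141 137 132 136 181 224 231 233 232 231 231 224 198 228 211 165
  143 129 131 127 125  96  79  78  78  77  79]
 [136 136 140 133 132 133 157 183 212 230 230 231 230 232 222 188 163 146
  133 127 126 123 126 136  77  77  77  78  79]
 [132 140 134 133 135 134 133 164 172 191 207 209 204 188 177 145 138 131
  130 125 125 122 131 128  77  77  77  80  79]]
```

The gripper's fingertips are at about (226,264) and (238,254), roughly 10 px higher than the reported TCP. The columns agree. I go down to the reported grasp height just in front of the front comb and let the jaw gap show whether the handle is caught.

Call:
play_rows(
  motion=[2.7,-3.3,30,0,0.35,0,0,32,0,0.35,0,0,30.4,0,0.35,0,0,0,0,0.35,0,0,0,0,0.35],
  grip_force=10,
)

```text
time: 2.98
eef_pos: [0.537, -0.2667, 0.038]
tool_rot: [179.9, -0.1, 1.9]
ft_force: [0.0, 0.3, 1.3]
finger_gap: 0.0322
grasp_force: 0.0
```

```bash
python3 - <<'E'
from h import *
s=readout.get_state();print(s["eef_pos"],s["ft_force"],s["finger_gap"],s["time"])
a=snap("scene","s2");cv2.imwrite("pics/d3.png",crop(a,195,240,80,70,8))
E
```

```text
[ 0.5369646  -0.26665254  0.0380462 ] [0.03440453 0.25477812 1.26910112] 0.03219866601935304 2.975
```

View pics/d3.png

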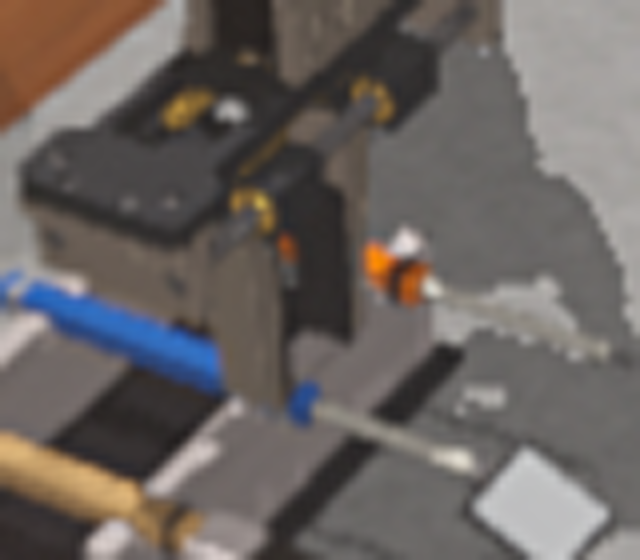

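Call:
play_rows(
  motion=[0,0,1,0,0.1,0,0,0,0,0.1,0,0,0,0,0.05,0,0,0,0,0.05,0,0,0,0,0.05],
  grip_force=10,
)

```text
time: 3.65
eef_pos: [0.5363, -0.2657, 0.0355]
tool_rot: [-180.0, 0.0, 1.9]
ft_force: [-0.7, 0.1, 0.1]
finger_gap: 0.0048
grasp_force: 0.0
```

Call:
play_rows(
  motion=[0,0,0,0,0.4,0,0,0,0,0.4,0,0,12,0,0.4,0,0,11.5,0,0.4,0,0,0,0,0.4],
)

```text
time: 4.28
eef_pos: [0.5358, -0.2651, 0.0105]
tool_rot: [-179.9, 0.1, 1.9]
ft_force: [1.5, -0.8, -0.5]
finger_gap: 0.037
grasp_force: 0.4
```

Call:
play_rows(
  motion=[0,0,0,0,0.1,0,0,0,0,0.1,0,0,0,0,0.05,0,0,0,0,0.05,0,0,0,0,0.05],
)

```text
time: 4.9
eef_pos: [0.5363, -0.2652, 0.0121]
tool_rot: [-180.0, 0.0, 1.9]
ft_force: [-1.0, 3.3, 2.8]
finger_gap: 0.0114
grasp_force: 10.0
```

```bash
python3 - <<'E'
from h import *
s=readout.get_state();print(s["eef_pos"],s["ft_force"],s["finger_gap"],s["time"],s["grasp_force"],s["moment"])
a=snap("scene","s3");b=snap("top","t3")
def bl(im,n,x0,x1,y0,y1):
    m=np.zeros(im.shape[:2],bool);m[y0:y1,x0:x1]=blue(im)[y0:y1,x0:x1];y,x=np.nonzero(m);print(n,len(x),x.min(),x.max(),y.min(),y.max(),x.mean(),y.mean())
for k in("scene0","s3"): bl(np.load(k+".npy"),k,185,265,265,305)
d=models.masks_of("scene","glass")+models.masks_of("scene","mirror");print([(round(q["p"],2),np.round(q["box"],1)) for q in d])
E
```

```text
[ 0.53625311 -0.26515872  0.01213723] [-0.99333006  3.32716934  2.82461574] 0.011407443597238172 4.9 9.97916892170906 [ 0.70663169  0.17107261 -0.05172329]
scene0 164 195 234 275 292 215.2012195121951 282.8536585365854
s3 21 195 224 274 289 210.95238095238096 282.0952380952381
[(0.87, array([232.4, 292.8,  72.5,  36.9])), (0.59, array([233.2, 292.5,  77.7,  39.7]))]
```

Caught: the gap is 11.4 mm at 10 N, so the handle axis (z 0.055) corresponds to TCP z 0.012. Since the tool only points down, the 20° head-down pitch has to come from pivoting the handle in the pads. I'll do this by pressing the handle on top of a comb tooth. First I lift it and shift it over the tooth.

Call:
play_rows(
  motion=[0,0,-8,0,0,0,0,-11,0,0,0,0,-11,0,0,0,0,0,0,0,0,0,0,0,0],
  grip_force=20,
)

```text
time: 5.72
eef_pos: [0.5362, -0.2659, 0.042]
tool_rot: [180.0, -0.0, 1.9]
ft_force: [0.1, -0.2, -1.1]
finger_gap: 0.0115
grasp_force: 20.0
```

```bash
cat >> h.py <<'E'
def look(tag):
    st=readout.get_state();a=snap("scene",tag+"s");b=snap("top",tag+"t")
    print("eef",st["eef_pos"].round(4),"rot",st["tool_rot"].round(2),"F",st["ft_force"].round(1),"gap",round(st["finger_gap"],4),"t",st["time"])
    out={}
    for n,im in(("scene",a),("top",b)):
        m=blue(im).astype(np.uint8);k,lab,stt,c=cv2.connectedComponentsWithStats(m)
        print(n,"blue",[(stt[i,:5].tolist(),c[i].round(1).tolist()) for i in range(1,k) if stt[i,4]>12])
        for q in models.masks_of(n,"mirror")[:2]+models.masks_of(n,"glass")[:2]: print("  net",round(q["p"],2),np.round(q["box"],1))
    return a,b
E
python3 - <<'E'
from h import *
look("l4")
E
```

```text
eef [ 0.5362 -0.2659  0.042 ] rot [179.98  -0.     1.87] F [ 0.1 -0.2 -1.1] gap 0.0115 t 5.725
scene blue [([107, 0, 7, 23, 103], [109.9, 10.9]), ([25, 42, 38, 28, 816], [43.8, 55.5]), ([31, 149, 50, 43, 1405], [54.3, 169.5]), ([14, 158, 14, 24, 192], [20.4, 169.5]), ([82, 178, 44, 20, 342], [101.2, 187.9]), ([216, 276, 8, 6, 21], [221.0, 279.0]), ([49, 350, 31, 37, 345], [63.5, 367.8]), ([90, 371, 94, 49, 3247], [139.0, 400.3])]
  net 0.79 [232.6 286.5  73.4  37.8]
  net 0.49 [352.9 171.   90.3 106.8]
  net 0.56 [233.8 284.9  77.9  39.8]
top blue [([309, 138, 4, 8, 17], [310.8, 141.7]), ([498, 172, 51, 53, 1968], [523.1, 197.7]), ([532, 247, 24, 17, 109], [544.6, 255.1])]
  net 0.33 [322.8 143.1  28.4  26.2]
  net 0.4 [375.4 186.6   2.7   9.9]
```

```bash
cat > mf.py <<'E'
from h import *
from scipy.optimize import minimize
def box(x0,x1,hy,z0,z1): return np.array([[x,y,z] for x in(x0,x1) for y in(-hy,hy) for z in(z0,z1)])
ca,sa=np.cos(np.radians(25)),np.sin(np.radians(25))
hx,hz=np.array([ca,0,-sa]),np.array([sa,0,ca]);gc=np.array([.153,0,-.0075])
head=np.array([gc+hx*a+[0,b,0]+hz*c for a in(-.020,.020) for b in(-.019,.019) for c in(0,-.003)])
PARTS=[box(-.065,.065,.006,-.006,.006)*1.0,box(.065,.135,.003,-.003,.003),head]
def place(o,yaw,th):  # th = head-down pitch, deg
    return R.from_euler('ZY',[yaw,th],degrees=True).as_matrix(),o
def world(P,G,yaw,th,g):
    M=R.from_euler('ZY',[yaw,th],degrees=True).as_matrix();return (P-[g,0,0])@M.T+G
def sil(n,G,yaw,th,g):
    m=np.zeros((420,560),np.uint8)
    for P in PARTS:
        h=cv2.convexHull(proj(n,world(P,G,yaw,th,g)).astype(np.float32)).reshape(-1,2)
        t=np.zeros_like(m);cv2.fillPoly(t,[np.round(h*64).astype(np.int32)],255,cv2.LINE_AA,6);m=np.maximum(m,t)
    return m/255.
def fit(n,mask,G,yaw,g,th0=0,free="thguv",ex=(13,22)):
    gp=proj(n,[G])[0];yy,xx=np.mgrid[:420,:560]
    W=~((abs(xx-gp[0])<ex[0])&(yy<gp[1]+9)&(yy>gp[1]-60))
    c=CAL(n);rr=R.from_euler('xyz',c["attitude"],degrees=True).as_matrix()
    def cost(v):  # th deg, shifts in camera right / down mm
        s=sil(n,G+(rr[:,0]*v[1]+rr[:,1]*v[2])*1e-3,yaw,v[0],g);return (abs(s-mask)*W).sum()
    best=None
    for t in th0 if hasattr(th0,'__len__') else [th0]:
        r=minimize(cost,[t,0,0],method="Nelder-Mead",options=dict(initial_simplex=[[t,0,0],[t+5,0,0],[t,8,0],[t,0,8]],xatol=.02,fatol=.05))
        if best is None or r.fun<best.fun: best=r
    return best
def nets(n,near):
    q=[d for d in models.masks_of(n,"mirror") if np.hypot(*(np.array(d["box"][:2])-near))<40]
    return q[0]["pixels"] if q else None
E
python3 - <<'E'
from mf import *
# current pose, scene
viewer.snapshot("scene")
G=np.array([.5362,-.2659,.085])
m=nets("scene",proj("scene",[G])[0])
for g in(.058,.061,.064):
    r=fit("scene",m,G,1.9,g,[-6,0,6]);print(g,r.x.round(2),r.fun,m.sum())
E
```

```text
0.058 [-1.45 -2.61  2.92] 246.68627450980387 248
0.061 [-1.18  2.07  4.21] 251.66666666666669 248
0.064 [0.23 2.36 2.01] 252.5607843137255 248
```

```bash
python3 - <<'E'
from mf import *
im=np.load("l4s.npy")
G=np.array([.5362,-.2659,.085]);print(proj("scene",[G]))
q=[d for d in models.masks_of("scene","mirror")][0];m=q["pixels"];print(q["p"],m.sum(),q["box"])
s=sil("scene",G,1.9,0,.061);print(s.sum())
for y in range(262,312): print(y,''.join('#' if m[y,x] and s[y,x]>.5 else 'm' if m[y,x] else 's' if s[y,x]>.5 else '.' for x in range(190,275)))
E
```

```text
[[231.33146388 281.3792549 ]]
0.71 248 [234.4, 287.0, 76.9, 39.6]
664.0627450980392
262 .....................................................................................
263 .....................................................................................
264 ....sss..............................................................................
265 ...ssssss............................................................................
266 ..ssssssssss.........................................................................
267 ..ss####sssssss......................................................................
268 ..ss####sssssssss....................................................................
269 ..ss####ssssssssssss.................................................................
270 ..ss#####ssssssssssssss..............................................................
271 ....s###sssssssssssssssss............................................................
272 ......ssssssssssssssssssssss.........................................................
273 .........sssssssssssss
[... 2783 characters left out ...]
.........................................................m#m..........
305 .....................................................................................
306 .....................................................................................
307 .....................................................................................
308 .....................................................................................
309 .....................................................................................
310 .....................................................................................
311 .....................................................................................
```

```bash
cat >> mf.py <<'E'
def fit2(n,m,G,yaw,g,th0=(0,),show=False):
    gp=proj(n,[G])[0];yy,xx=np.mgrid[:420,:560]
    tl=m&(xx<gp[0]-20)
    W=(xx>gp[0]+17)
    if tl.any(): W=W|(xx<=xx[tl].max())
    W=W&(abs(xx-gp[0])<75)&(abs(yy-gp[1])<60)
    c=CAL(n);rr=R.from_euler('xyz',c["attitude"],degrees=True).as_matrix()
    S=lambda v:sil(n,G+(rr[:,0]*v[1]+rr[:,1]*v[2])*1e-3,yaw,v[0],g)
    best=None
    for t in th0:
        r=minimize(lambda v:(abs(S(v)-m)*W).sum(),[t,0,0],method="Nelder-Mead",options=dict(initial_simplex=[[t-3,0,0],[t+4,0,0],[t,8,0],[t,0,8]],xatol=.02,fatol=.05))
        if best is None or r.fun<best.fun: best=r
    if show:
        s=S(best.x)
        y0,x0=int(gp[1])-25,int(gp[0])-45
        for y in range(y0,y0+60): print(y,''.join('#' if m[y,x] and s[y,x]>.5 else 'm' if m[y,x] else ('s' if W[y,x] else '-') if s[y,x]>.5 else '.' for x in range(x0,x0+95)))
    return best
E
python3 - <<'E'
from mf import *
G=np.array([.5362,-.2659,.085])
m=[d for d in models.masks_of("scene","mirror")][0]["pixels"]
for g in(.058,.061,.064):
    r=fit2("scene",m,G,1.9,g,(-4,0,4));print(g,r.x.round(2),round(r.fun,1))
E
```

```text
0.058 [-1.43 -1.49  2.93] 85.3
0.061 [-0.3   0.68  2.9 ] 86.2
0.064 [-0.47  2.5   3.41] 88.3
```

Call:
play_rows(
  motion=[7,-12,0,0,0,0,-12,0,0,0,0,0,12,0,0,0,0,5,0,0,0,0,0,0,0],
)

```text
time: 6.85
eef_pos: [0.5418, -0.2413, 0.024]
tool_rot: [-179.9, 0.1, 1.9]
ft_force: [1.0, -0.1, -0.4]
finger_gap: 0.012
grasp_force: 20.0
```

Call:
play_rows(
  motion=[0,0,2,0,0,0,0,2,0,0,0,0,2,0,0,0,0,2,0,0,0,0,0,0,0],
  grip_force=15,
)

```text
time: 7.48
eef_pos: [0.5433, -0.2417, 0.0182]
tool_rot: [180.0, -0.1, 1.9]
ft_force: [-0.1, 0.8, 5.0]
finger_gap: 0.0114
grasp_force: 15.0
```

```bash
cat > m.py <<'E'
import sys
from mf import *
st=readout.get_state();e=st["eef_pos"];print(e.round(4),st["ft_force"].round(1),st["moment"].round(2),round(st["finger_gap"],4),st["time"])
im=snap("scene",sys.argv[1]);G=e+[0,0,.043]
gp=proj("scene",[G])[0]
q=[d for d in models.masks_of("scene","mirror") if np.hypot(*(np.array(d["box"][:2])-gp))<45]
for d in q[:1]:
    print(d["p"],np.round(d["box"],1))
    r=fit2("scene",d["pixels"],G,st["tool_rot"][2],.061,(0,8,16,24),show=len(sys.argv)>2);print(r.x.round(2),round(r.fun,1))
E
python3 m.py p1 show
```

```text
[ 0.5433 -0.2417  0.0182] [-0.1  0.8  5. ] [ 0.26  0.14 -0.02] 0.0114 7.475
0.71 [238.6 287.5  74.8  42.7]
259 ..................------------.................................................................
260 ...................-------------...............................................................
261 ....................-------------..............................................................
262 ......................------------.............................................................
263 .......................------------............................................................
264 ........................-------------..........................................................
265 .........................-------------.........................................................
266 ..........................-------------........................................................
267 ............................-------------......................................................
268 .........mm..................-------------...............................................
[... 4334 characters left out ...]
........................................................................
313 ...............................................................................................
314 ...............................................................................................
315 ...............................................................................................
316 ...............................................................................................
317 ...............................................................................................
318 ...............................................................................................
[ 25.4    5.84 -16.58] 94.9
```

```bash
cat > m.py <<'E'
import sys
from mf import *
st=readout.get_state();e=st["eef_pos"];print(e.round(4),st["ft_force"].round(1),st["moment"].round(2),round(st["finger_gap"],4),st["time"])
im=snap("scene",sys.argv[1]);G=e+[0,0,.043];n="scene"
gp=proj(n,[G])[0];yaw=st["tool_rot"][2];g=.061
d=[d for d in models.masks_of(n,"mirror") if np.hypot(*(np.array(d["box"][:2])-gp))<45][0];m=d["pixels"]
c=CAL(n);rr=R.from_euler('xyz',c["attitude"],degrees=True).as_matrix();off=(rr[:,0]*.7+rr[:,1]*2.9)*1e-3
yy,xx=np.mgrid[:420,:560];W=(xx>gp[0]+17)&(xx<gp[0]+80)&(abs(yy-gp[1])<70)
tl=m&(xx<gp[0]-20);print("tail px",xx[tl].mean().round(1) if tl.any() else None,yy[tl].mean().round(1) if tl.any() else None,tl.sum())
hd=m&W;print("mask head centroid",xx[hd].mean().round(2),yy[hd].mean().round(2))
for th in range(-2,28,2):
    s=sil(n,G+off,yaw,th,g);t=proj(n,world(np.array([[-.062,0,0]]),G+off,yaw,th,g))[0]
    print(th,round((abs(s-m)*W).sum(),1),"tail",t.round(1),"head",((s*W*xx).sum()/(s*W).sum()).round(2),((s*W*yy).sum()/(s*W).sum()).round(2))
E
python3 m.py p1
```

```text
[ 0.5433 -0.2417  0.0182] [-1.3  1.2  5.7] [ 0.32  0.13 -0.07] 0.0113 7.575
tail px 203.4 268.6 15
mask head centroid 267.87 300.55
-2 128.8 tail [203.  272.8] head 267.71 297.28
0 103.7 tail [202.8 271.6] head 267.45 298.05
2 86.3 tail [202.7 270.4] head 267.63 298.72
4 70.7 tail [202.6 269.2] head 267.41 299.66
6 70.4 tail [202.6 268. ] head 267.26 300.6
8 77.4 tail [202.6 266.8] head 267.17 301.09
10 102.0 tail [202.6 265.7] head 266.97 302.12
12 133.2 tail [202.7 264.6] head 266.66 303.03
14 145.4 tail [202.9 263.5] head 266.63 303.6
16 172.8 tail [203.1 262.4] head 266.22 304.23
18 202.8 tail [203.3 261.3] head 265.84 305.13
20 218.9 tail [203.6 260.3] head 265.46 305.58
22 235.2 tail [203.9 259.3] head 265.11 306.17
24 253.6 tail [204.3 258.3] head 264.86 306.96
26 277.3 tail [204.7 257.3] head 264.22 307.55
```

Call:
play_rows(
  motion=[0,0,1.5,0,0,0,0,1.5,0,0,0,0,1.5,0,0,0,0,0.5,0,0,0,0,0,0,0],
)

```text
time: 8.3
eef_pos: [0.5441, -0.2418, 0.0138]
tool_rot: [179.9, -0.2, 1.9]
ft_force: [1.2, 2.8, 7.5]
finger_gap: 0.0119
grasp_force: 15.0
```

```bash
python3 m.py p2
```

```text
[ 0.5441 -0.2418  0.0138] [1.2 2.8 7.5] [ 0.48 -0.04 -0.05] 0.0119 8.3
tail px 204.0 263.5 12
mask head centroid 265.23 305.48
-2 297.3 tail [203.3 274.1] head 268.12 298.37
0 268.8 tail [203.1 272.9] head 267.97 299.3
2 238.1 tail [203.  271.7] head 267.85 300.26
4 224.3 tail [203.  270.5] head 267.82 300.74
6 188.7 tail [202.9 269.4] head 267.65 301.75
8 155.7 tail [202.9 268.2] head 267.39 302.65
10 132.0 tail [203.  267.1] head 267.34 303.55
12 108.0 tail [203.1 265.9] head 266.89 304.04
14 79.9 tail [203.2 264.8] head 266.57 304.93
16 63.0 tail [203.4 263.8] head 266.42 305.88
18 60.7 tail [203.7 262.7] head 266.07 306.15
20 59.1 tail [203.9 261.7] head 265.8 307.03
22 75.6 tail [204.3 260.7] head 265.26 307.51
24 95.7 tail [204.6 259.7] head 264.88 308.11
26 123.6 tail [205.  258.8] head 264.62 308.92
```

Call:
play_rows(
  motion=[0,0,1,0,0,0,0,0.7,0,0,0,0,0,0,0,0,0,0,0,0,0,0,0,0,0],
)

```text
time: 9.02
eef_pos: [0.5442, -0.2418, 0.0124]
tool_rot: [179.9, -0.2, 1.9]
ft_force: [0.4, 2.8, 8.7]
finger_gap: 0.0118
grasp_force: 15.0
```

```bash
python3 m.py p3|grep -v ^-
```

```text
[ 0.5442 -0.2418  0.0124] [0.4 2.8 8.7] [ 0.55  0.06 -0.02] 0.0118 9.025
tail px 205.3 261.6 34
mask head centroid 265.12 307.22
0 287.2 tail [203.2 273.3] head 267.97 299.71
2 257.4 tail [203.1 272.1] head 267.86 300.66
4 229.9 tail [203.  270.9] head 267.66 301.61
6 199.1 tail [203.  269.8] head 267.64 302.62
8 192.7 tail [203.  268.6] head 267.4 303.07
10 176.2 tail [203.1 267.5] head 267.19 303.61
12 151.2 tail [203.2 266.4] head 267.09 304.53
14 137.2 tail [203.3 265.3] head 266.72 305.13
16 112.9 tail [203.5 264.2] head 266.4 306.04
18 91.3 tail [203.7 263.1] head 266.14 306.91
20 94.4 tail [204.  262.1] head 265.73 307.1
22 86.0 tail [204.3 261.1] head 265.45 308.06
24 90.5 tail [204.7 260.1] head 264.92 308.55
26 86.4 tail [205.1 259.2] head 264.6 309.11
```

Pitch is about 20.5°. I clench harder, lift and carry it towards the computer.

Call:
play_rows(
  motion=[0,0,0,0,0,0,0,0,0,0,0,0,-10,0,0,0,0,-30,0,0,0,0,-43,0,0],
  grip_force=45,
)

```text
time: 9.75
eef_pos: [0.5412, -0.2408, 0.0929]
tool_rot: [-179.9, 0.2, 1.9]
ft_force: [-0.5, -0.5, -0.5]
finger_gap: 0.0115
grasp_force: 45.0
```

Call:
play_rows(
  motion=[-5,-15,0,0.026,0,-10,-30,0,0,0,-15,-45,0,0,0,-18,-50,0,0,0,-18,-50,0,0,0],
)

```text
time: 10.38
eef_pos: [0.4741, -0.0508, 0.0935]
tool_rot: [180.0, -0.0, 0.4]
ft_force: [-0.5, -0.1, -0.5]
finger_gap: 0.0112
grasp_force: 45.0
```

Call:
play_rows(
  motion=[-18,-50,0,0,0,-18,-50,0,0,0,-15,-45,0,0,0,-10,-35,0,0,0,-4,-20,0,0,0],
)

```text
time: 11.0
eef_pos: [0.4076, 0.1489, 0.0935]
tool_rot: [180.0, -0.0, 0.5]
ft_force: [0.7, -0.9, -1.6]
finger_gap: 0.0114
grasp_force: 45.0
```

```bash
cat > k.py <<'E'
import sys
from mf import *
# joint pose estimate from both cameras by mask overlap; prints per camera cost over theta
st=readout.get_state();e=st["eef_pos"];yaw=st["tool_rot"][2]
print(e.round(4),st["tool_rot"].round(2),st["ft_force"].round(1),st["qpos"].round(1),round(st["finger_gap"],4),st["time"])
G=e+[0,0,.043]
for n in("scene","top"):
    im=snap(n,sys.argv[1]+n[0]);gp=proj(n,[G])[0]
    L=[d for d in models.masks_of(n,"mirror") if np.hypot(*(np.array(d["box"][:2])-gp))<60]
    print(n,gp.round(1),[(round(d["p"],2),np.round(d["box"],1).tolist(),int(d["pixels"].sum())) for d in L])
    if L: np.save("mask_"+n+".npy",L[0]["pixels"])
    m=L[0]["pixels"] if L else np.zeros((420,560),bool)
    s=sil(n,G,yaw,20,.061)
    if n in sys.argv[2:]:
        y0,x0=int(gp[1])-48,int(gp[0])-50
        for y in range(y0,y0+90): print(y,''.join('#' if m[y,x] and s[y,x]>.5 else 'm' if m[y,x] else 's' if s[y,x]>.5 else '.' for x in range(x0,x0+105)))
E
python3 k.py h1 scene top
```

```text
[0.4076 0.1489 0.0935] [ 1.8e+02 -1.0e-02  4.9e-01] [ 0.7 -0.9 -1.6] [  4.   -7.7 118.4  -0.   69.4  93.5] 0.0114 11.0
scene [272.8 187.3] [(0.75, [270.3, 189.1, 57.6, 43.1], 164)]
139 .........................................................................................................
140 .........................................................................................................
141 .........................................................................................................
142 .........................................................................................................
143 .........................................................................................................
144 .........................................................................................................
145 .........................................................................................................
146 .........................................................................................................
147 ...................................
[... 18240 characters left out ...]
........................................
291 ..............................................s####s.....................................................
292 ..............................................s####s.....................................................
293 ..............................................s####s.....................................................
294 ..............................................s####s.....................................................
295 ..............................................#####s.....................................................
296 ..............................................#####s.....................................................
```

Call:
play_rows(
  motion=[12,1.7,0,0,0,24,2,4,0,0,24,2,5,0,0,15,1,5,0,0,6.5,0,0,0,0],
)

```text
time: 11.82
eef_pos: [0.4911, 0.1401, 0.0788]
tool_rot: [180.0, 0.0, 0.3]
ft_force: [0.4, 0.4, -0.6]
finger_gap: 0.0114
grasp_force: 45.0
```

```bash
python3 k.py h2 scene | sed -n '1,2p;25,90p' | grep -v '[0-9] \.*$'; python3 - <<'E'
from h import *
t=np.load("h2t.npy");s=np.load("h2s.npy")
print("top blue tail"); 
h=cv2.cvtColor(t,cv2.COLOR_RGB2HSV)
for y in range(236,276): print(y,''.join('#' if (100<h[y,x,0]<125 and h[y,x,1]>110) else '.' for x in range(220,255)))
a=cv2.resize(crop(t,205,150,80,100,6),(400,500));b=crop(s,280,130,80,100,5)
m=np.zeros((500,800,3),np.uint8);m[:,:400]=a;m[:,400:]=b;cv2.imwrite("pics/f1.png",m)
E
```

```text
[0.4911 0.1401 0.0788] [1.7999e+02 4.0000e-02 2.8000e-01] [ 0.4  0.4 -0.6] [  2.4   5.4 107.3  -0.   67.4  92.1] 0.0114 11.825
scene [293.4 198.7] [(0.84, [292.7, 201.6, 57.6, 46.7], 270)]
176 ....................ss...................................................................................
177 ...................sssss.................................................................................
178 ..................ss###ss................................................................................
179 ..................s######ss..............................................................................
180 ..................s#######ss.............................................................................
181 ...................########sss...........................................................................
182 ....................########sss..........................................................................
183 .....................#######sssss........................................................................
184 .......................####
[... 5392 characters left out ...]
....................
259 ...................................
260 ...................................
261 ...................................
262 ...................................
263 ...................................
264 ...................................
265 ...................................
266 ...................................
267 ...................................
268 ...................................
269 ...................................
270 ...................................
271 ...................................
272 ...................................
273 ...................................
274 ...................................
275 ...................................
```

View pics/f1.png

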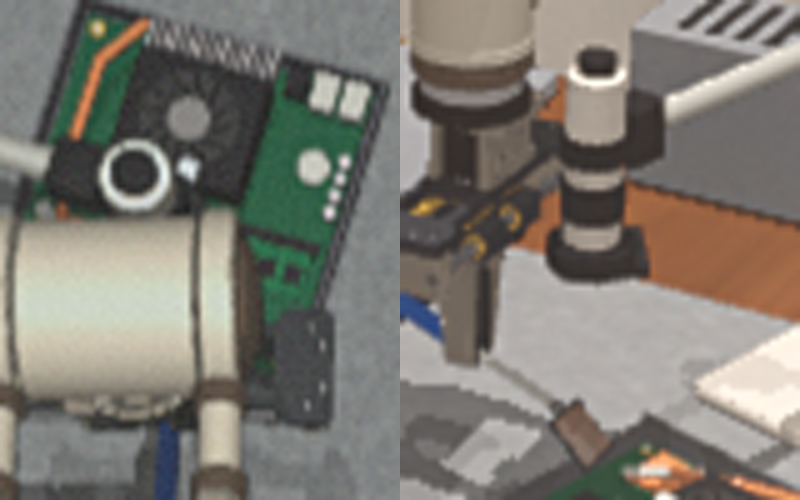

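```bash
cat > c.py <<'E'
import sys
from mf import *
tag=sys.argv[1];e=np.array([float(v) for v in sys.argv[2:5]]);yaw=float(sys.argv[5])
G=e+[0,0,.043];t=np.load(tag+"t.npy").astype(float);s=np.load(tag+"s.npy").astype(float);yy,xx=np.mgrid[:420,:560]
def hsil(n,P,th,g):
    h=cv2.convexHull(proj(n,world(P,G,yaw,th,g)).astype(np.float32)).reshape(-1,2);m=np.zeros((420,560),np.uint8);cv2.fillPoly(m,[np.round(h*64).astype(np.int32)],255,cv2.LINE_AA,6);return m/255.
bl=np.clip(t[...,2]-(t[...,0]+t[...,1])/2-12,0,None)
gp=proj("top",[G])[0];rw=range(int(gp[1])+14,int(gp[1])+28)
M=hsil("top",PARTS[0],20,.061)
x0=int(gp[0])-10
for y in list(rw)[::3]:
    w=bl[y,x0:x0+22];w2=M[y,x0:x0+22];X=np.arange(x0,x0+22);print("row",y,"img",((w*X).sum()/w.sum()).round(2) if w.sum() else None,"model",((w2*X).sum()/w2.sum()).round(2))
c=int(round((M[rw[0]:rw[-1]].sum(0)*np.arange(560)).sum()/M[rw[0]:rw[-1]].sum()))
col=bl[:,c-3:c+3].sum(1);print("tail profile img",[(y,int(col[y])) for y in range(int(gp[1])+25,int(gp[1])+50)]);
for g in(.059,.061,.063): print("model tail row g",g,[ (th,proj("top",world(np.array([[-.065,0,-.006],[-.065,0,.006]]),G,yaw,th,g))[:,1].round(1).tolist()) for th in(18,20,22)])
m=np.load("mask_scene.npy");gs=proj("scene",[G])[0]
hc=proj("scene",world(gc[None],G,yaw,20,.061))[0];W=(abs(xx-hc[0])<10)&(abs(yy-hc[1])<11)
def cen(A): return ((A*xx).sum()/A.sum()).round(2),((A*yy).sum()/A.sum()).round(2),A.sum().round(0)
print("head mask",cen(m*W*1.))
tl=m&(xx<gs[0]-24);print("tail mask",cen(tl*1.))
for th in(16,18,20,22,24):
    S=hsil("scene",head,th,.061);T_=hsil("scene",PARTS[0],th,.061)*(xx<=xx[tl].max());tt=hsil("scene",box(-.065,-.045,.006,-.006,.006),th,.061)
    print(th,"head",cen(np.maximum(S,hsil("scene",PARTS[1],th,.061))*W),"tail",cen(T_*(xx<gs[0]-24)))
E
python3 c.py h2 .4911 .1401 .0788 .28; echo; python3 k.py h2b|head -1
```

```text
row 241 img 238.01 model 238.61
row 244 img 237.83 model 238.46
row 247 img 237.42 model 238.28
row 250 img 237.46 model 238.09
row 253 img 237.28 model 237.91
tail profile img [(252, 94), (253, 104), (254, 90), (255, 11), (256, 0), (257, 0), (258, 0), (259, 0), (260, 0), (261, 0), (262, 0), (263, 0), (264, 0), (265, 0), (266, 0), (267, 0), (268, 0), (269, 0), (270, 0), (271, 0), (272, 0), (273, 0), (274, 0), (275, 0), (276, 0)]
model tail row g 0.059 [(18, [268.7, 267.2]), (20, [268.2, 266.6]), (22, [267.7, 265.8])]
model tail row g 0.061 [(18, [269.4, 267.9]), (20, [268.9, 267.2]), (22, [268.3, 266.5])]
model tail row g 0.063 [(18, [270.1, 268.6]), (20, [269.6, 267.9]), (22, [269.0, 267.2])]
head mask (np.float64(315.28), np.float64(216.21), np.float64(127.0))
tail mask (np.float64(265.75), np.float64(181.34), np.float64(44.0))
16 head (np.float64(315.49), np.float64(213.5), np.float64(156.0)) tail (np.float64(265.03), np.float64(182.8), np.float64(71.0))
18 head (np.float64(315.04), np.float64(214.13), np.float64(158.0)) tail (np.float64(265.27), np.float64(181.47), np.float64(62.0))
20 head (np.float64(314.82), np.float64(214.91), np.float64(156.0)) tail (np.float64(265.43), np.float64(180.52), np.float64(61.0))
22 head (np.float64(314.43), np.float64(215.72), np.float64(153.0)) tail (np.float64(265.63), np.float64(179.57), np.float64(59.0))
24 head (np.float64(314.13), np.float64(216.07), np.float64(154.0)) tail (np.float64(265.81), np.float64(178.57), np.float64(58.0))

[0.49   0.1411 0.0794] [-180.      0.      0.36] [ 0.1  0.6 -1.3] [  2.5   5.2 107.4   0.   67.4  92.1] 0.0114 12.025
```

```bash
cp mask_scene.npy ms_h2.npy; python3 c.py h1 .4076 .1489 .0935 .49 | sed -n '1,10p'; python3 - <<'E'
from mf import *
# final target
lens=np.array([.5728,.1436]);yaw=.4
for th in(20,20.5):
    off=world(gc[None],np.zeros(3),yaw,th,.061)[0];G=np.r_[lens,.034]-off;print(th,"TCP target",(G-[0,0,.043]).round(4))
e=[]
for i in range(3):
    viewer.snapshot("scene");s=readout.get_state();e.append(np.r_[s["eef_pos"],s["tool_rot"][2]])
print(np.array(e).round(4))
E
```

```text
row 269 img 233.52 model 234.18
row 272 img 233.43 model 234.0
row 275 img 233.55 model 233.8
row 278 img 233.34 model 233.65
row 281 img 233.09 model 233.46
tail profile img [(280, 111), (281, 111), (282, 109), (283, 115), (284, 115), (285, 101), (286, 105), (287, 109), (288, 120), (289, 115), (290, 98), (291, 113), (292, 106), (293, 104), (294, 109), (295, 54), (296, 0), (297, 0), (298, 0), (299, 0), (300, 0), (301, 0), (302, 0), (303, 0), (304, 0)]
model tail row g 0.059 [(18, [299.5, 298.2]), (20, [299.1, 297.6]), (22, [298.6, 296.9])]
model tail row g 0.061 [(18, [300.2, 298.9]), (20, [299.8, 298.3]), (22, [299.3, 297.7])]
model tail row g 0.063 [(18, [301.0, 299.6]), (20, [300.5, 299.0]), (22, [300.0, 298.4])]
head mask (np.float64(295.42), np.float64(200.46), np.float64(24.0))
20 TCP target [0.4889 0.143  0.0295]
20.5 TCP target [0.4893 0.143  0.0302]
[[0.4898 0.1414 0.0795 0.4027]
 [0.4898 0.1414 0.0794 0.4032]
 [0.4899 0.1414 0.0794 0.4017]]c.py:18: RuntimeWarning: invalid value encountered in scalar divide
  def cen(A): return ((A*xx).sum()/A.sum()).round(2),((A*yy).sum()/A.sum()).round(2),A.sum().round(0)
Traceback (most recent call last):
  File "c.py", line 22, in <module>
    S=hsil("scene",head,th,.061);T_=hsil("scene",PARTS[0],th,.061)*(xx<=xx[tl].max());tt=hsil("scene",box(-.065,-.045,.006,-.006,.006),th,.061)
                                                                        ~~~~~~~~~~^^
ValueError: zero-size array to reduction operation maximum which has no identity
```

Call:
play_rows(
  motion=[-0.8,-1.6,0,0,0,0,0,12,0,0,0,0,14,0,0,0,0,10,0,0,0,0,4,0,0],
)

```text
time: 13.0
eef_pos: [0.4883, 0.1429, 0.0379]
tool_rot: [180.0, 0.1, 0.4]
ft_force: [-0.4, -0.5, -1.6]
finger_gap: 0.0114
grasp_force: 45.0
```

```bash
python3 k.py h3|head -2; python3 - <<'E'
from h import *
t=np.load("h1t.npy");print("below tail",t[294:300,233].tolist())
viewer.snapshot("scene");s=readout.get_state();print(s["eef_pos"].round(4),s["tool_rot"].round(2),s["ft_force"].round(1))
e=s["eef_pos"];np.save("e3.npy",np.r_[e,s["tool_rot"][2]])
E
python3 c.py h3 $(python3 -c "import numpy as np;print(*np.load('e3.npy'))") | tail -7
```

```text
[0.4883 0.1429 0.0379] [1.8e+02 1.2e-01 3.9e-01] [-0.4 -0.5 -1.6] [  2.7   8.5 109.    0.   62.6  92.3] 0.0114 13.0
scene [293.  208.9] [(0.61, [292.8, 212.1, 59.3, 46.0], 235)]
below tail [[41, 54, 89], [58, 66, 90], [83, 90, 93], [122, 127, 131], [182, 187, 175], [211, 212, 189]]
[0.4897 0.143  0.0397] [-1.8e+02 -5.0e-02  3.9e-01] [-0.3  0.4 -0.5]
head mask (np.float64(313.72), np.float64(225.02), np.float64(121.0))
tail mask (np.float64(266.11), np.float64(192.06), np.float64(35.0))
16 head (np.float64(315.04), np.float64(223.38), np.float64(158.0)) tail (np.float64(265.28), np.float64(192.23), np.float64(59.0))
18 head (np.float64(314.71), np.float64(223.79), np.float64(158.0)) tail (np.float64(265.43), np.float64(191.29), np.float64(58.0))
20 head (np.float64(314.29), np.float64(224.43), np.float64(154.0)) tail (np.float64(265.63), np.float64(190.36), np.float64(57.0))
22 head (np.float64(314.04), np.float64(224.87), np.float64(158.0)) tail (np.float64(265.79), np.float64(189.38), np.float64(55.0))
24 head (np.float64(313.65), np.float64(225.81), np.float64(157.0)) tail (np.float64(265.99), np.float64(188.4), np.float64(53.0))
```

```bash
cat > avg.py <<'E'
from mf import *
A=[];yy,xx=np.mgrid[:420,:560]
for i in range(8):
    viewer.snapshot("scene");s=readout.get_state();G=s["eef_pos"]+[0,0,.043];gp=proj("scene",[G])[0]
    for nm in("mirror",):
        L=[d for d in models.masks_of("scene",nm) if np.hypot(*(np.array(d["box"][:2])-gp))<40 and d["p"]>.3]
        if L: A.append(L[0]["pixels"].astype(float))
yaw=s["tool_rot"][2];print(len(A),s["eef_pos"].round(4),yaw.round(2),s["time"],s["ft_force"].round(1))
m=np.mean(A,0);np.save("avg.npy",m)
c=CAL("scene");rr=R.from_euler('xyz',c["attitude"],degrees=True).as_matrix()
W=(abs(xx-gp[0])<60)&(abs(yy-gp[1])<45)
mid=(xx>gp[0]-9)&(xx<gp[0]+8)
# valid: where mask shows handle (union of columns clear of gripper) -> head side and first tail pixels
tl=(m>.5)&(xx<gp[0]-18);W&=(xx>gp[0]+8)|((xx<=xx[tl].max())&(xx<gp[0]-18)&(m+1>0))
def S(v): 
    return cv2.erode(cv2.resize(sil("scene",G+(rr[:,0]*v[1]+rr[:,1]*v[2])*1e-3,yaw,v[0],.061),None,fx=1,fy=1),np.ones((1,1)))
hcW=None
def cen(A): return np.array([(A*xx).sum()/A.sum(),(A*yy).sum()/A.sum()])
hp=proj("scene",world(gc[None],G,yaw,20,.061))[0]
WH=(abs(xx-hp[0])<11)&(abs(yy-hp[1])<12)
hm=cen(m*WH);tw=W&(xx<gp[0]-18)
# tail: per-column row centroid
print("head",hm.round(2))
for th in(16,18,20,22,24):
    s_=sil("scene",G,yaw,th,.061);dt=[]
    for x in range(xx[tl].min()+1,xx[tl].max()):
        a=m[int(gp[1])-45:int(gp[1])+20,x];b=s_[int(gp[1])-45:int(gp[1])+20,x];Y=np.arange(len(a))
        if a.sum()>2.5: dt.append((a@Y)/a.sum()-(b@Y)/b.sum())
    ds=[]
    for x in range(int(gp[0])+11,int(hp[0])-9):
        a=m[int(gp[1])-5:int(gp[1])+40,x];b=s_[int(gp[1])-5:int(gp[1])+40,x];Y=np.arange(len(a))
        if a.sum()>1.5 and b.sum()>1: ds.append((a@Y)/a.sum()-(b@Y)/b.sum())
    print(th,"head d",(hm-cen(s_*WH)).round(2),"tail drow",np.median(dt).round(2) if dt else None,len(dt),"stem drow",np.median(ds).round(2) if ds else None,len(ds))
E
python3 avg.py
```

```text
8 [0.4892 0.1429 0.0393] 0.39 14.0 [ 0.  -0.2 -0.6]
head [314.53 225.37]
16 head d [-0.11  2.21] tail drow -1.49 8 stem drow None 0
18 head d [0.21 1.8 ] tail drow -0.17 8 stem drow None 0
20 head d [0.62 0.92] tail drow 0.82 8 stem drow None 0
22 head d [0.93 0.59] tail drow 1.82 8 stem drow None 0
24 head d [ 1.25 -0.21] tail drow 2.49 8 stem drow None 0
```

Averaged over 8 frames the pitch is 20.1° and the lateral position is as planned. I go down the last 9.5 mm.

Call:
play_rows(
  motion=[0,0,4,0,0,0,0,3,0,0,0,0,2.5,0,0,0,0,0,0,0,0,0,0,0,0],
)

```text
time: 14.68
eef_pos: [0.4893, 0.143, 0.0298]
tool_rot: [-180.0, -0.0, 0.4]
ft_force: [-0.2, 0.9, -1.4]
finger_gap: 0.0112
grasp_force: 45.0
```

```bash
python3 avg.py; python3 - <<'E'
from h import *
# has computer / scope moved? compare still regions with the first picture
a=np.load("scene0.npy").astype(int);b=viewer.snapshot("scene").astype(int)
for nm,(x0,x1,y0,y1) in dict(scope=(322,400,120,200),comp=(335,380,225,268),rest=(185,250,262,325)).items(): print(nm,np.abs(a-b)[y0:y1,x0:x1].mean().round(1))
E
```

```text
8 [0.4892 0.1429 0.0298] 0.39 15.425 [ 0.2 -0.1 -1.5]
head [314.31 227.73]
16 head d [-0.26  2.12] tail drow -1.58 6 stem drow None 0
18 head d [0.06 1.56] tail drow -0.57 6 stem drow None 0
20 head d [0.31 1.01] tail drow 0.48 6 stem drow None 0
22 head d [0.78 0.24] tail drow 1.57 6 stem drow None 0
24 head d [1.04 0.01] tail drow 2.71 6 stem drow None 0
scope 4.6
comp 4.6
rest 9.2
```

```bash
python3 -c "
from h import *
print(order.sign_off())"
```

```text
the job is handed in; nothing more can be done
None
```

The job is handed in at about 15.5 s of robot time. The mirror is held steady under the microscope in the gripper alone, with its glass at dot height and about 45° towards the dot (measured pitch 20–20.6° against the 20° needed), but I could not check the view of the dot directly: no camera shows the dot, so its position comes from the label flap and the two cameras differ by a few millimetres.

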